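# Find the rocking panel of the old table box and push it open

### The job

One of the four matching panels in the top of the walnut box is a secret one that turns on hidden pins. Press down near the far end of each panel in turn with your fingertips, without forcing those that stay put, until you find the one that rocks; then push that panel open until it stands upright, and leave it standing so. Use only the outside of the fingers: grip nothing, and leave everything on and around the box where it is.

Things in the scene. Friction and masses are not known exactly. Their poses are not given: they have to be found in the camera images.
- case: dark walnut table box, fast on the table, 490 mm wide (its y), 224 deep (its x), 115 high, turned up to 12 degrees; origin centre of underside, x to its back (away from the robot), y to its left. Flat top: a row of four identical flush panels, each 120 mm long (x), 80 wide (y), 8 thick, 2 mm gap around; rails 50 mm wide front and back, 18 mm between panels. Three are glued fast, any one turns; all look alike
- panel_a (a point): centre of the top face of the leftmost (+y of the box) panel when shut, 115 mm above the table; a point of the box, turned like the box, that stays put when a panel turns
- panel_b (a point): centre of the top face of the second from left panel when shut, 115 mm above the table; a point of the box, turned like the box, that stays put when a panel turns
- panel_c (a point): centre of the top face of the third from left panel when shut, 115 mm above the table; a point of the box, turned like the box, that stays put when a panel turns
- panel_d (a point): centre of the top face of the rightmost (-y of the box) panel when shut, 115 mm above the table; a point of the box, turned like the box, that stays put when a panel turns
- hatch (a joint): angle of the secret panel, whichever it is: 0 flush, 1.57 upright, 1.75 rad at its stop. Its pins lie along box y, 15 mm beyond its centre at half thickness: press beyond them (45 mm of panel) and that end sinks into a 63 mm deep well, the near end (75 mm) rises; pressed nearer it stays put. 2 to 4 N near the far end turns it (0.04 N m friction, 70 g); it stays at any angle when let go
- knob: loose brass furniture knob, 26 mm across, 30 mm tall, standing on the left end of the box's top; origin centre of its underside
- wax_tin: closed aluminium wax tin, 38 mm across, 18 mm tall, standing on the right end of the box's top; origin centre of its underside
- leaf_book: pink book of gold leaf, 85 x 85 x 9 mm, flat on the table left of the box; origin centre of its underside
- burnisher: agate burnisher with dark wooden handle, about 170 mm long, 18 mm thick, lying on the rail at the back of the box top, behind the panels and along it; origin under the middle of the handle
- varnish: amber bottle, 64 mm across, 150 mm tall, on the table right of the box; origin centre of its underside
- bole_jar: red-brown jar with steel cap, 60 mm across, 70 mm tall, on the table right of the box; origin centre of its underside
- brush_pot: yellow pot of brushes, 72 mm across, pot 95 mm and brushes up to about 200 mm tall, on the table left of the box; origin centre of its underside
- offcut: offcut of gilt moulding, 140 x 32 x 34 mm, on the table right of the box; origin centre of its underside

How it is judged:
By the outcome, as a careful person would: the job done as asked, in the order asked, and still so for the second after the job is handed in, with the robot touching nothing.
It also fails if it takes over 58 s, if anything falls off the work surface, if the arm or the gripper's body presses on something with over 40 N, if the wrist force passes 120 N, or if a joint passes its speed limit or range.

### The arm

A 6-joint arm with a two-finger parallel gripper is mounted at the origin on the work surface. World frame = base frame: x ahead of the robot, y to its left, z up, the work surface at z = 0. Lengths are in m, angles in degrees, forces in N, time in s.
With the tool pointing down it reaches from about 0.35 to 0.875 m from the base axis. Payload 4.2 kg.
Tool frame: the origin (TCP) lies midway between the tips of the shut fingers; the grasp point (between the pads) lies 19 mm behind it; z points along the fingers, y is the line along which they close (so a half turn about z gives the same grasp; the last joint's range is limited). The gripper opens to 87 mm and grips with 3 to 60 N. Pads are 19 mm wide; open, the fingers measure 117 mm over their backs; the gripper's body (75 mm by 190 mm) begins 51 mm behind the grasp point.
Start: joints at [-58.465, 22.042, 0.453, 0, -68.411, -14.817], TCP at [0.18, -0.599, 0.223] pointing down, gripper open.
Joint ranges: [-179.83, 179.83], [-69.29, 118.12], [-61.27, 80.66], [-181.25, 117.63], [-171.15, -9.14], [-177.46, 177.46]. Speed limits (degrees/s): [159.86, 159.86, 180, 180, 180, 180].

### API

Orientations are given as [roll, pitch, yaw] about the fixed x, y, z axes, in that order (R = Rz(yaw) Ry(pitch) Rx(roll)).
In Python, from workcell import env gives the robot as it stands. The module is installed in compiled form; this text tells all that it offers. Calls block until the motion is done:
- env.goto(position, orientation): joint-space move of the TCP to a pose.
- env.move_straight(position, rotation=None, rate=0.15, force_limit=None): straight line of the TCP; rotation=None keeps the orientation; rate is the mean speed in m/s. With force_limit (N) it stops when the force on the tool has changed by that much, and returns True; else False.
- env.set_joints(angles): joint-space move.
- env.gripper_to(opening, grasp_force=None): opening from 0.0 (shut) to 1.0 (fully open); grasp_force is the grip in N (None keeps the last); returns when the fingers have stopped.
- env.dwell(seconds).
- env.inverse_kinematics(position, orientation): joint angles nearest the present ones, or None.
- env.read_state(): the state.
- env.grab_frame(name): name is "side" or "top"; returns a dict with "image" (480x640x3 uint8, blue, green, red), "fx", "fy", "cx", "cy" (pixels), "position" and "orientation" of the camera in the world. Camera axes: x right, y up, looking along -z (the intrinsics and any distortion apply to the point x, -y, -z); pixel columns grow to the right and rows downward; lengths in m; the calibration is good to about 2 mm. A picture is of the moment at which its call begins. There is no depth.
A pose or a line that the arm cannot do raises env.Unreachable and nothing moves.
- env.close_job(): hands the job in; it is judged then, once.
Trained networks look in a picture, given as the dict that the camera call returned (one of the last four; its "shot" number tells which), for a name from the list of things; names that differ only in an ending like _2 or _b are one class to them, and where a whole thing is asked for, a point or a joint stands for the part that bears it (a point fixed in the world has none). Each returns a list of dicts, best first, with "score" (0 to 1); they miss things now and then, are a little off and sometimes report something else, mostly with a low value. They report only what shows in the picture. A call takes as long as a camera call.
- env.search_frame(picture, thing): "xyz" ([x, y, z] in m, in world coordinates, good to about 4 mm: the middle of the surface that is visible of it).
- env.trace(picture, thing): "mask" (480x640 bool, what is visible of it).
The state is a dict: "clock": time; "joint_positions": joint angles; "qvel": joint speeds; "joint_torque": joint torques, N m; "position": TCP position; "tool_rot": TCP orientation; "force": force on the tool from outside, world axes, zero at the start; "wrist_torque": the same for the moment, N m; "opening": opening from 0.0 (shut) to 1.0 (fully open); "finger_force": force on a finger pad.
Only numpy, scipy, OpenCV 4.12 (cv2) and the standard library are available. Lean on these libraries where they do the work, as an engineer would, in place of code of your own. Each camera call takes 0.05 s, during which the arm holds its last target. There are 200 camera calls.

## Working session

There is one attempt and no reset: what is moved stays moved. The work goes in short steps, each a Python script; the robot and the scene stay as the last script left them, time stands still between calls to the robot, and variables do not carry over. Pictures are saved under pics/ and viewed, at most 10 in all, crops included, and the job is handed in when it is done.

```bash
mkdir -p pics
python3 - <<'E'
from workcell import env
import cv2
for n in("side","top"):
    f=env.grab_frame(n); cv2.imwrite(f"pics/{n}0.png",f["image"])
    print(n,f["position"],f["orientation"],f["fx"],f["fy"],f["cx"],f["cy"],[k for k in f])
    for t in("case","panel_a","knob","wax_tin","burnisher","varnish","brush_pot","leaf_book"):
        print(t,[(d["xyz"],d["score"]) for d in env.search_frame(f,t)[:4]])
print(env.read_state())
E
```

```text
side [0.23087772 0.62852279 0.76376664] [  46.45847334    1.08142408 -157.20311403] 448.7663600589152 448.7663600589152 328.21694587718196 237.28724767624857 ['image', 'fx', 'fy', 'cx', 'cy', 'position', 'orientation', 'shot']
case [([0.4842, 0.1177, 0.116], 0.66)]
panel_a [([0.4821, 0.1195, 0.1179], 0.83), ([0.612, -0.4128, 0.0334], 0.36)]
knob []
wax_tin [([0.5202, -0.2546, 0.1316], 0.68), ([0.484, 0.1174, 0.1168], 0.58)]
burnisher [([0.6174, -0.072, 0.1288], 0.69)]
varnish [([0.5333, -0.4646, 0.0755], 0.59), ([0.4778, 0.1159, 0.1149], 0.17)]
brush_pot [([0.5793, 0.4641, 0.0975], 0.62)]
leaf_book [([0.4455, 0.4089, 0.0108], 0.64), ([0.4279, -0.3795, 0.0436], 0.17), ([0.4214, 0.1632, 0.1406], 0.16)]
top [ 0.41361878 -0.01758146  1.13238883] [  7.10885537  -0.38694031 -91.21819592] 451.0911269201258 451.0911269201258 323.73417100297706 238.1013253047415 ['image', 'fx', 'fy', 'cx', 'cy', 'position', 'orientation', 'shot']
case [([0.509, -0.038, 0.1154], 0.56)]
panel_a [([0.5121, -0.0369, 0.1205], 0.69), ([0.431, -0.3875, 0.0686], 0.67)]
knob [([0.5113, -0.0383, 0.1181], 0.62), ([0.424
[... 276 characters left out ...]
 0.88)]
{'clock': 0.9, 'joint_positions': array([-5.84659369e+01,  2.20387562e+01,  4.53062305e-01, -2.13649046e-03,
       -6.84128053e+01, -1.48155597e+01]), 'qvel': array([-0.05445159,  0.03015745,  0.07574851,  0.01304797,  0.07864867,
        0.03165349]), 'joint_torque': array([ 4.13714888e-04, -3.90452671e+01,  1.87623543e+01,  4.22430620e+00,
        1.56007562e-02, -3.97981739e-05]), 'position': array([ 0.17980344, -0.59854285,  0.22257835]), 'tool_rot': array([-1.79999057e+02,  2.30437632e-03, -1.63282283e+02]), 'force': array([-0.68621337,  0.63047441, -0.04428015]), 'wrist_torque': array([-0.01827793, -0.06483928,  0.00334872]), 'finger_force': 0.0, 'opening': 0.9999976395771996}
```

View pics/side0.png

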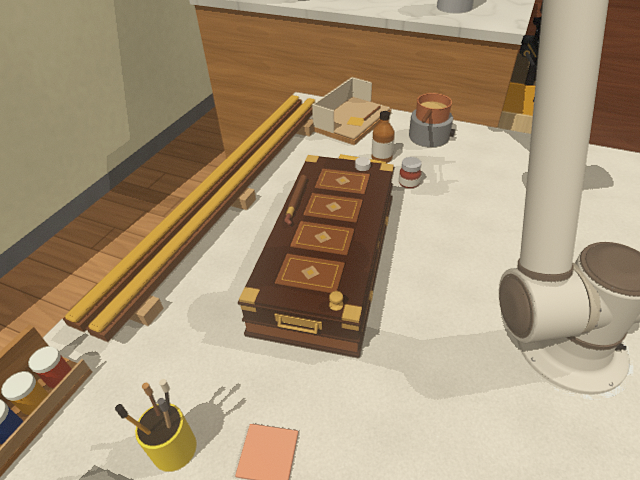

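View pics/top0.png

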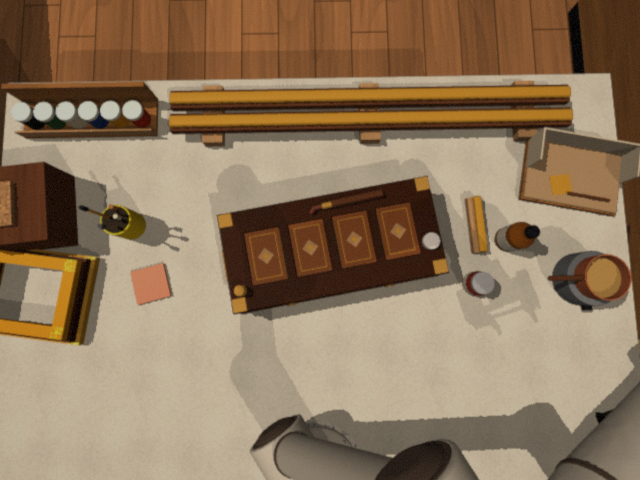

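The side picture shows the diamonds at the panel centres near (310,272), (323,237), (333,207) and (343,181). In the top picture they are near (266,256), (310,247), (354,239) and (398,231). The knob is at the box's near-left corner, the tin is at its right end, and the burnisher lies on the back rail behind panels b and c. Next I'll triangulate the diamonds.

```bash
cat > h.py <<'E'
from workcell import env
import numpy as np, cv2
from scipy.spatial.transform import Rotation as R
def P(f):
    C=R.from_euler("xyz",f["orientation"],degrees=True).as_matrix()@np.diag([1,-1,-1])
    K=np.array([[f["fx"],0,f["cx"]],[0,f["fy"],f["cy"]],[0,0,1]])
    return K@np.c_[C.T,-C.T@f["position"]]
def onplane(f,uv,z):
    M=P(f); H=M[:,[0,1,3]].copy(); H[:,2]+=M[:,2]*z
    q=np.linalg.solve(H,[*uv,1]); return q[:2]/q[2]
E
python3 - <<'E'
from h import *
s=env.grab_frame("side");t=env.grab_frame("top")
us=[(310,272),(323,237),(333,207),(343,181)];ut=[(266,256),(310,247),(354,239),(398,231)]
def ref(f,p,r):
    g=cv2.cvtColor(f["image"],cv2.COLOR_BGR2GRAY).astype(float);u,v=p
    w=g[v-r:v+r+1,u-r:u+r+1];w=np.clip(w-np.median(w)-15,0,None)
    y,x=np.mgrid[v-r:v+r+1,u-r:u+r+1];return np.array([(w*x).sum(),(w*y).sum()])/w.sum()
us=[ref(s,p,9) for p in us];ut=[ref(t,p,10) for p in ut]
X=cv2.triangulatePoints(P(s),P(t),np.array(us).T,np.array(ut).T);X=(X[:3]/X[3]).T
print(np.round(us,1).tolist(),np.round(ut,1).tolist());print(X.round(4))
T=np.array([onplane(t,p,.115) for p in ut]);S=np.array([onplane(s,p,.115) for p in us]);print(T.round(4),S.round(4))
print(np.linalg.norm(np.diff(T,axis=0),axis=1),np.linalg.norm(np.diff(S,axis=0),axis=1))
for q in(T,S,(T+S)/2):
    d=q[0]-q[3];print(q.mean(0),np.degrees(np.arctan2(-d[0],d[1])))
for p in[(218,214),(428,178),(448,270),(234,312)]:print(onplane(t,p,.115))
E
```

```text
[[310.1, 271.9], [322.5, 236.5], [333.3, 206.5], [342.5, 180.1]] [[265.6, 255.8], [310.0, 247.3], [354.1, 238.9], [397.9, 230.6]]
[[ 0.5028  0.1052  0.113 ]
 [ 0.5199  0.0044  0.1132]
 [ 0.537  -0.0965  0.1123]
 [ 0.554  -0.1971  0.1127]]
[[ 0.5028  0.105 ]
 [ 0.5199  0.0045]
 [ 0.5371 -0.0962]
 [ 0.5541 -0.1966]] [[ 0.5017  0.1067]
 [ 0.5188  0.0062]
 [ 0.5353 -0.0937]
 [ 0.5524 -0.1942]]
[0.10195726 0.10213679 0.10181813] [0.10203283 0.10118733 0.1020165 ]
[ 0.52847711 -0.04582914] 9.6510395506295
[ 0.52705245 -0.04375572] 9.569545689055344
[ 0.52776478 -0.04479243] 9.610337730225357
[0.60073452 0.21317662]
[ 0.67558295 -0.27146292]
[ 0.46205728 -0.30605212]
[0.37878415 0.17594656]
```

Panel spacing is 102 mm, height 113 mm and yaw 9.6°, all as they should be. Next I'll probe from d to a, stopping at the panel that rocks.

```bash
cat >> h.py <<'E'
C=np.array([.5278,-.0448]);Y=9.6;c_,s_=np.cos(np.radians(Y)),np.sin(np.radians(Y))
Rb=np.array([[c_,-s_],[s_,c_]])
def W(k,x,z,dy=0): # panel k 0..3=a..d, local x from panel centre
    return [*(C+Rb@[x,.102*(1.5-k)+dy]),z]
E
python3 - <<'E'
from h import *
env.gripper_to(0.0)
p=env.read_state()["position"];env.move_straight([p[0],p[1],.30],rate=.3)
best=None
for y in(Y,Y-180):
    q=env.inverse_kinematics(W(3,.048,.2),[180,0,y]);print(y,q)
    if q is not None:
        n=abs(np.array(q)-env.read_state()["joint_positions"]).max()
        if best is None or n<best[0]:best=(n,y)
o=[180,0,best[1]]
env.goto(W(3,.048,.22),o)
for k in(3,2,1,0):
    env.move_straight(W(k,.048,.16),o,rate=.2)
    env.move_straight(W(k,.048,.128),o,rate=.1)
    f0=env.read_state()["force"]
    hit=env.move_straight(W(k,.048,.103),o,rate=.02,force_limit=5)
    st=env.read_state();print(k,hit,st["position"].round(4),(st["force"]-f0).round(2),round(st["clock"],2))
    if not hit:break
    env.move_straight(W(k,.048,.16),o,rate=.2)
print(o)
E
```

```text
9.6 [-2.63881949e+00  2.33461075e+01 -8.36446634e-01  2.54444375e-14
 -6.58174458e+01  1.02238819e+02]
-170.4 [-2.63881949e+00  2.33461075e+01 -8.36446634e-01 -2.54444375e-14
 -6.58174458e+01 -7.77611805e+01]
3 False [ 0.6007 -0.1877  0.103 ] [-0.4   0.41  1.15] 7.38
[180, 0, -170.4]
```

Panel d gave way: the tip is 12 mm below the top with only about 1 N on it. I'll press deeper, then retreat and look.

Run:
```python
from h import *
o=[180,0,-170.4]
print(env.move_straight(W(3,.048,.088),o,rate=.04,force_limit=10),env.read_state()["force"])
env.move_straight(W(3,.048,.225),o,rate=.15)
env.move_straight(W(3,-.10,.225),o,rate=.25)
s=env.grab_frame("side");t=env.grab_frame("top")
a=s["image"][100:280,230:470];b=t["image"][150:330,200:500]
cv2.imwrite("pics/o1.png",np.vstack([cv2.resize(a,(400,300)),cv2.resize(b,(400,240))]))
print(env.read_state()["clock"])
```

```text
False [ 0.26995429 -0.80325295  0.1983535 ]
9.8083
```

View pics/o1.png

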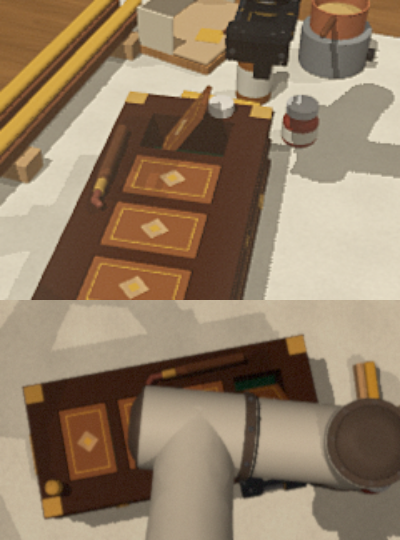

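The side crop shows panel d standing at about 50° with its near end raised. The tin and burnisher are undisturbed. Next I'll push the raised end from the front.

Run:
```python
from h import *
o=[180,0,-170.4]
env.move_straight(W(3,-.085,.225),o,rate=.25)
env.move_straight(W(3,-.085,.148),o,rate=.2)
f0=env.read_state()["force"]
print(env.move_straight(W(3,-.001,.148),o,rate=.04,force_limit=10),env.read_state()["force"]-f0,env.read_state()["position"],W(3,-.001,.148))
env.move_straight(W(3,-.085,.148),o,rate=.15)
env.move_straight(W(3,-.085,.26),o,rate=.25)
p=W(3,-.1,.3);env.goto([.3,-.45,.3],o)
s=env.grab_frame("side");t=env.grab_frame("top")
cv2.imwrite("pics/s2.png",cv2.resize(s["image"][130:230,270:410],None,fx=5,fy=5,interpolation=cv2.INTER_CUBIC))
cv2.imwrite("pics/t2.png",cv2.resize(t["image"][165:295,360:490],None,fx=4.5,fy=4.5,interpolation=cv2.INTER_CUBIC))
print(env.read_state()["clock"])
def proj(f,X):
    q=P(f)@[*X,1];return q[:2]/q[2]
for n,f,(u0,v0),m in(("s",s,(270,130),5),("t",t,(360,165),4.5)):
    for a in(80,85,90,95,100):
        r=np.radians(a);ns=[]
        for dy in(-.04,.04):
            for zz in(.004,-.004): # top face / underside at near edge
                lx=.015-.075*np.cos(r)+zz*np.sin(r);lz=.111+.075*np.sin(r)+zz*np.cos(r)
                ns.append(((proj(f,W(3,lx,lz,dy))-[u0,v0])*m).round().astype(int).tolist())
        print(n,a,ns)
```

```text
False [-1.21914345 -0.28817413 -0.372465  ] [ 0.55231059 -0.19582201  0.14802297] [np.float64(0.5523296222104932), np.float64(-0.19582416241850337), 0.148]
15.3917
s 80 [[367, 78], [384, 82], [331, 172], [348, 176]]
s 85 [[354, 75], [370, 78], [317, 169], [334, 172]]
s 90 [[341, 74], [357, 76], [303, 167], [320, 169]]
s 95 [[327, 73], [344, 74], [289, 167], [306, 168]]
s 100 [[314, 74], [330, 73], [275, 167], [292, 167]]
t 80 [[274, 248], [277, 265], [109, 279], [112, 296]]
t 85 [[271, 235], [275, 251], [106, 266], [109, 282]]
t 90 [[268, 221], [272, 238], [103, 252], [107, 269]]
t 95 [[265, 208], [269, 224], [100, 239], [104, 255]]
t 100 [[262, 196], [266, 211], [97, 226], [101, 242]]
```

View pics/s2.png

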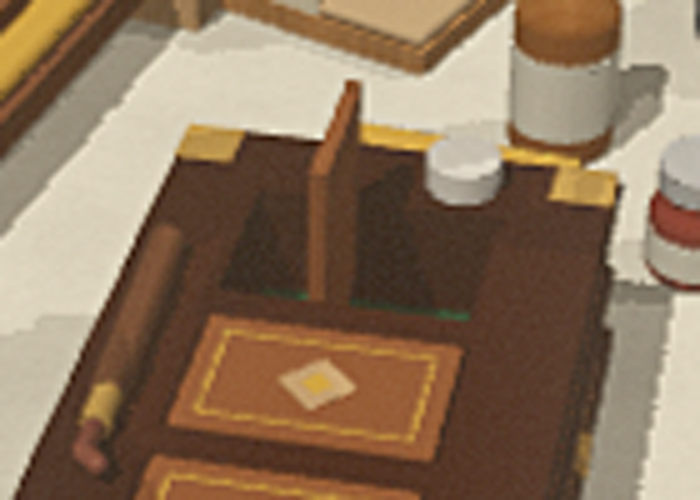

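View pics/t2.png

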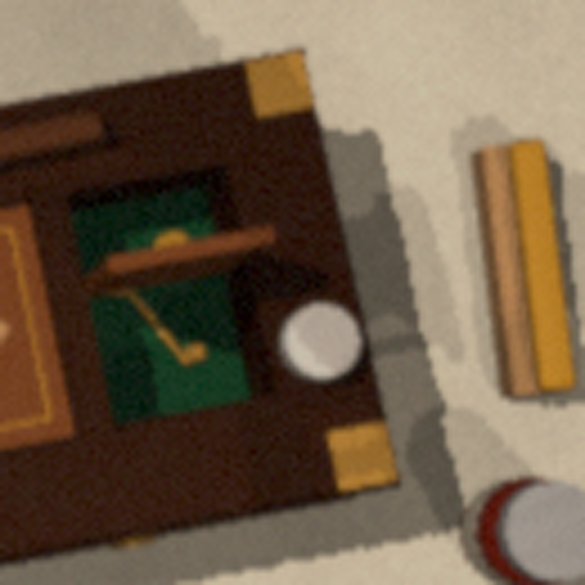

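In both views the panel stands at about 87–88°, with its upper edge at top-crop (105,255)–(275,227) and side-crop (310,172). The tin, burnisher and jars look unmoved. I'll push it another 1.6 mm, retreat clear and re-measure.

Run:
```python
from h import *
o=[180,0,-170.4]
env.goto(W(3,-.085,.26),o)
env.move_straight(W(3,-.085,.148),o,rate=.2)
env.move_straight(W(3,-.02,.148),o,rate=.15)
print(env.move_straight(W(3,.0006,.148),o,rate=.03,force_limit=10))
env.move_straight(W(3,-.085,.148),o,rate=.15)
env.move_straight(W(3,-.085,.26),o,rate=.25)
env.goto([.3,-.45,.3],o)
s=env.grab_frame("side");t=env.grab_frame("top")
a=cv2.resize(s["image"][130:230,270:410],None,fx=5,fy=5,interpolation=cv2.INTER_CUBIC)[:400,200:600]
b=cv2.resize(t["image"][165:295,360:490],None,fx=4.5,fy=4.5,interpolation=cv2.INTER_CUBIC)[100:500,:400]
cv2.imwrite("pics/f.png",np.hstack([a,b]))
print(env.read_state()["clock"])
```

```text
False
21.2167
```

View pics/f.png

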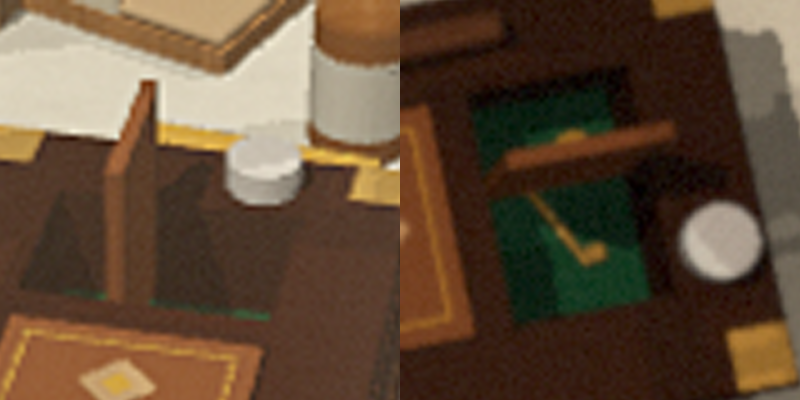

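The panel's upper edge now sits at side-crop x≈304 (303 predicted for 90°) and at top-crop rows 223–238 (221–238 predicted). It is upright and the arm is clear, so I'm handing in.

```bash
python3 -c "
from workcell import env
print(env.close_job())"
```

```text
the job is handed in; nothing more can be done
None
```

Panel d, the rightmost, is the secret one: it rocked on the first press, so a, b and c were never pressed, and it now stands upright at about 90° in both camera views. I handed the job in at about 21 s; nothing near the panel looks moved, but I didn't re-check the left end of the box or the table to its left.

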